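Put the long ebony blank away in the stock box under the drying shelf

ROBOT

A 7-joint arm with a two-finger parallel gripper is mounted at the origin on the work surface. World frame = base frame: x ahead of the robot, y to its left, z up, the work surface at z = 0. Lengths are in mm, angles in rad, forces in N, time in s.
With the tool pointing down it reaches from about 400 to 925 mm from the base axis. Payload 5.6 kg.
Tool frame: the origin (TCP) lies midway between the tips of the shut fingers; the grasp point (between the pads) lies 19 mm behind it; z points along the fingers, y is the line along which they close (so a half turn about z gives the same grasp; the last joint's range is limited). The gripper opens to 85 mm and grips with 20 to 120 N. Pads are 22 mm wide; open, the fingers measure 114 mm over their backs; the gripper's body (76 mm by 85 mm) begins 54 mm behind the grasp point. The pads swing forward as they close: fully open they stand 13 mm farther back than shut.
Start: joints at [-1.21, 0.468, -0.012, 1.603, 0.006, 1.071, -0.056], TCP at [255.435, 597.713, 231.29] pointing down, gripper open.
Joint ranges: [-2.53, 2.53], [-0.31, 2.02], [-1.57, 1.55], [0.28, 2.44], [-1.29, 4.43], [0.15, 1.84], [-2.92, 2.92]. Speed limits (rad/s): [2.57, 2.57, 3.14, 3.14, 3.14, 3.14, 3.14].

INTERFACE

Orientations are given as a rotation vector (axis times angle).
In Python, from rig import monitor, read_camera, camera_model, arm gives the robot as it stands. The module is installed in compiled form; this text tells all that it offers.
- The arm moves only by the shell command python3 -m pendant 'ROWS' [FORCE]. ROWS is JSON, a list that holds one entry, the list of rows, each a list of 5 numbers: the finger opening in m, from 0 to 0.0854, then the shift along the tool's x, y, z in m, then the turn about the tool's z in degrees. In form: [[[fingers, tx, ty, tz, spin], ...]]. A call has 1 to 8 rows; each row shifts and turns the commanded pose from where the row before left it, along the tool's axes as they then stand; what a row does not reach is not made up. A row lasts 1/10 s, in which the tool goes at most 50 mm and 8.59 degrees, less where a joint would pass 70% of its speed; a pose out of reach is approached as far as the arm can. A call with a gripper value outside its range is refused whole. The fingers move at their own pace and stop on an object; FORCE is the grip in N (left out, the last holds). Time passes only in rows, so rows that do not move let the fingers close. It gives the time, the measured TCP pose, the force, the opening and the grip force at its end, in the units of the state.
- monitor.sense(): the state, without advancing time (a new reading comes with each control period).
- read_camera(name): name is "side" or "top" or "wrist"; returns (picture, depth): 420x560x3 uint8, red, green, blue; 420x560 float32, mm along the optical axis (not along the pixel's ray), 0 where there is no reading.
- camera_model(name): a dict with "camera_matrix" (3x3 intrinsics, pixels), "D" ([k1, k2, p1, p2, k3] as OpenCV has them; the pictures are not rectified), "rvec" (rotation vector, rad) and "tvec" (3), from world to camera coordinates, as OpenCV has them. Camera axes: x right, y down, z forward; pixel columns grow to the right and rows downward; lengths in mm; the calibration is good to about 2 mm. A picture is of the moment at which its call begins: read the wrist's pose just before it. camera_model takes no time and is no camera call; for the wrist camera it gives the pose at the moment of the call.
- arm.hand_in(): hands the job in; it is judged then, once.
The state is a dict: "time": time; "qpos": joint angles; "qvel": joint speeds; "tau": joint torques, N m; "ee_pos": TCP position; "eef_rot": TCP orientation; "contact_force": force on the tool from outside, world axes, zero at the start; "ft_torque": the same for the moment, N m; "finger_gap": finger opening in mm; "grasp_force": force on a finger pad.
Only numpy, scipy, OpenCV 4.12 (cv2) and the standard library are available. Lean on these libraries where they do the work, as an engineer would, in place of code of your own. Each camera call takes 0.05 s, during which the arm holds its last target. There are 200 camera calls.

TASK

On the violin maker's bench, slide the cover of the stock box fully back, bring the long ebony blank in under the low slatted drying shelf and lay it flat in the compartment, then slide the cover fully shut over it. Do not knock the drying shelf, and leave the short ebony offcut and everything else on the bench and on the shelf where they are.

Things in the scene. Friction and masses are not known exactly. Their poses are not given: they have to be found in the camera images.
- stock_box: Fixed plywood box, 170 (x) by 194 (y) by 32 mm high, plus 7 mm thick cover rails along its front and back edges, tops 40 mm above the bench. Origin: centre of its underside, on the bench. x runs from its front (the knob's side, facing the robot's right) to its back, y to its left (towards the robot). Left half: open compartment; right half (y < -1 mm): closed deck, where the opened cover parks.
- drying_shelf: Fixed slatted shelf over the box; origin and axes of stock_box. Three slats 22 mm wide (x), 240 long (y), at x = -29, +9, +47, undersides 102 and tops 112 mm above the bench; nothing overhangs in front of x = -40. Posts 14 mm square at x = -18 and +46, y = -110 and +110; end rails at those y, z 90 to 102, x -35 to +55.
- compartment (a point): Centre of the compartment floor, 8 mm above the bench, at x 0, y +48 mm in the box; axes as stock_box. Inside: x -78 to +78, y 42 mm to either side; 24 mm deep (walls to 32 mm above the bench, the rails 8 mm more at front and back).
- shelf_edge (a point): Middle of the lower front edge of the foremost slat, 102 mm above the bench; axes as stock_box.
- cover (a joint): Flat wooden cover, 152 (x) by 92 (y) by 6 mm, sliding along the box's y with about 1.5 N of friction; stays where left. 0 = fully shut (centre at y = +48 mm in the box); grows as it moves to the box's -y; 0.095 m = fully back, compartment clear. Its top is 38.5 mm above the bench. Starts shut or up to 30 mm open.
- cover_knob (a point): Centre of the cover's upright wooden grip block, 24 (x) by 14 (y) by 22 mm high, standing on the cover (from 38.5 to 60.5 mm above the bench) at x = -60 in the box, just in front of the shelf's edge. Pinch it across y. Axes as stock_box.
- blank: The long ebony blank: a loose dark bar 140 (x) by 22 (y) by 18 mm high, about 60 g, lying flat on the open bench in front of the box, nearer to or farther from the robot than the offcut. Origin: centre of its underside; x along its length. Its ends are alike.
- blank_center (a point): Centre of the long blank.
- offcut: A short ebony offcut, 70 by 22 by 18 mm, same wood, lying beside the blank; not wanted. Origin: centre of its underside.
- carton: Small cardboard carton, 60 by 50 by 32 mm, standing on the shelf's slats over the deck. Leave it.
- varnish: Small amber varnish jar, 42 mm across, 55 mm high, standing on the shelf's slats. Leave it.
- thumb_plane: Small brass plane, 75 by 26 mm, 28 mm high, on the bench in front of the box. Leave it.
- glue_jar: Glass jar 68 mm across, 85 mm high, on the bench at the far left. Leave it.
- bar_clamp: Steel bar clamp, 240 by 80 mm, lying about 24 mm high along the far edge of the bench. Leave it.
- spruce_wedge: Pale spruce block, 110 by 45 by 22 mm, on the bench to the left of the robot's middle. Leave it.
Things that resemble listed ones, but are neither listed nor needed, are in the scene too. What is shaped like the blank but blue or orange is not meant.

How it is judged (in metres and radians):
On the way, in this order (a step that is already met when the one before it is completed fails the run):
1. the cover is slid back (value of joint cover above 0.07 m), for 0.1 s.
2. the long blank lies flat on the compartment's floor, let go (x of blank_center in the frame of stock_box between -0.014 and 0.014 m and y of blank_center in the frame of stock_box between 0.01 and 0.086 m and z of blank_center in the frame of stock_box below 0.0225 m and contact force between the fingers and blank below 0.2 N and value of joint cover above 0.05 m), for 0.1 s.
At the end, for the whole second after the job is handed in: The long blank lies flat on the floor of the compartment (its centre within 14 mm of the compartment's middle along the box, inside its side walls, and less than 22.5 mm above the bench), at rest, and the cover is shut to within 5 mm of its stop (x of blank_center in the frame of stock_box between -0.014 and 0.014 m and y of blank_center in the frame of stock_box between 0.01 and 0.086 m and z of blank_center in the frame of stock_box below 0.0225 m and value of joint cover below 0.005 m and linear speed of blank below 0.01 m/s); the robot touches nothing.
It fails at once if the drying shelf is knocked (more than 6 N) by the arm, the fingers or the blank (contact force between any of the arm, the fingers, blank and drying_shelf above 6 N).
It fails at once if the offcut or another bystander is moved by more than 25 mm (distance of any of offcut, carton, varnish, thumb_plane, glue_jar, bar_clamp, spruce_wedge from where it was at the start of the episode above 0.025 m).
It also fails if it takes over 72 s, if anything falls off the work surface, if the arm or the gripper's body presses on something with over 40 N, if the wrist force passes 120 N, or if a joint passes its speed limit or range.

## Working session

There is one attempt and no reset: what is moved stays moved. The work goes in short steps, Python scripts to look and compute and a shell command to move; the robot and the scene stay as the last step left them, time stands still between calls to the robot, and variables do not carry over. Pictures are saved under pics/ and viewed, at most 10 in all, crops included, and the job is handed in when it is done.

```bash
mkdir -p pics; cat > h.py <<'E'
import numpy as np, cv2
from rig import monitor, read_camera, camera_model, arm
def grab(n):
    m=camera_model(n); p,d=read_camera(n); return p,d,m
def RT(m): return cv2.Rodrigues(np.array(m["rvec"],float))[0], np.array(m["tvec"],float).reshape(3)
def ray(m,uv,z):
    R,t=RT(m); q=cv2.undistortPoints(np.array(uv,float).reshape(-1,1,2),np.array(m["camera_matrix"],float),np.array(m["D"],float)).reshape(-1,2)
    d=np.c_[q,np.ones(len(q))]@R; c=-R.T@t
    return c+d*((z-c[2])/d[:,2])[:,None]
def cloud(m,d):
    h,w=d.shape; u,v=np.meshgrid(np.arange(w),np.arange(h)); R,t=RT(m)
    q=cv2.undistortPoints(np.stack([u,v],-1).reshape(-1,1,2).astype(float),np.array(m["camera_matrix"],float),np.array(m["D"],float)).reshape(-1,2)
    P=(np.c_[q,np.ones(len(q))]*d.reshape(-1,1)-t)@R
    P[d.reshape(-1)==0]=np.nan; return P.reshape(h,w,3)
E
python3 - <<'E'
from h import *
for n in("top","side"):
    p,d,m=grab(n); cv2.imwrite(f"pics/{n}0.png",p[:,:,::-1]); np.savez(f"{n}0.npz",p=p,d=d); R,t=RT(m); print(n,-R.T@t)
s=monitor.sense();print(s["ee_pos"],s["eef_rot"],s["finger_gap"],s["time"]);print(cv2.Rodrigues(np.array(s["eef_rot"],float))[0].round(3))
E
```

```text
top [ 454.33591585    5.17046108 1066.30037382]
side [ 300.35846114 -717.34185965  648.64008232]
[255.26623751 597.23159782 230.44867595] [-6.30022812e-01 -3.07757952e+00  2.45700360e-03] 85.50886500524132 0.1
[[-0.92   0.393 -0.   ]
 [ 0.393  0.92  -0.001]
 [-0.    -0.002 -1.   ]]
```

View pics/top0.png

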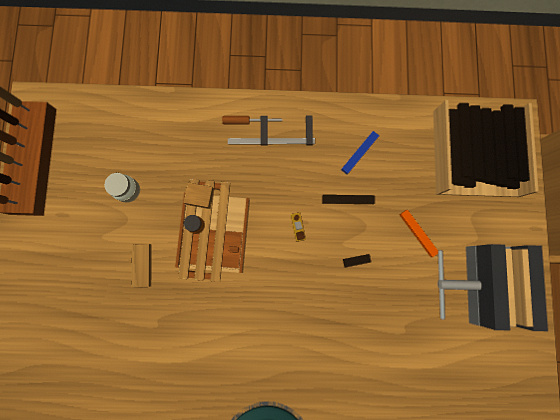

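View pics/side0.png

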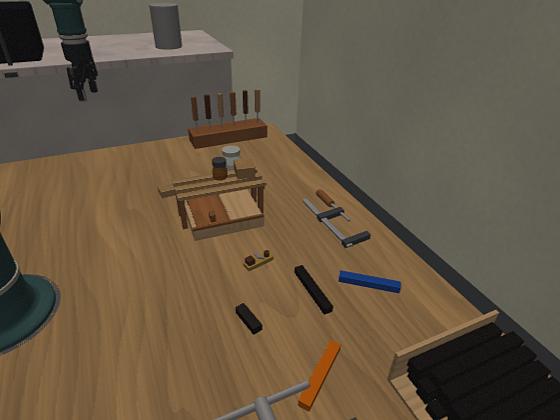

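The top view shows these candidates for the blank:
- long black bar (348,199)
- short black offcut (357,261)
- blue bar (360,152)
- orange bar (418,233)
- ebony stack in the crate (490,145)

I choose (348,199). The box is at about (213,230) and the knob at about (234,250). The arm starts at the back left.

```bash
python3 - <<'E'
from h import *
z=np.load("top0.npz");p,d=z["p"],z["d"];m=camera_model("top")
P=cloud(m,d)
dark=(p.max(2)<70).astype(np.uint8)
dark[:, :300]=0;dark[:,400:]=0;dark[:170]=0;dark[280:]=0
for c in cv2.findContours(dark,cv2.RETR_EXTERNAL,cv2.CHAIN_APPROX_NONE)[0]:
    if cv2.contourArea(c)<50: continue
    W=ray(m,c.reshape(-1,2),18)[:,:2].astype(np.float32); r=cv2.minAreaRect(W); b=cv2.boxPoints(r)
    msk=np.zeros(d.shape,np.uint8); cv2.drawContours(msk,[c],-1,1,-1)
    print(cv2.boundingRect(c),r,"z",np.nanmedian(P[msk>0][:,2])); e=b[1]-b[0];f=b[2]-b[1]; g=e if np.hypot(*e)>np.hypot(*f) else f; print(np.degrees(np.arctan2(g[1],g[0])))
# box region heights
Z=P[...,2]; 
roi=np.zeros(d.shape,bool); roi[170:290,170:260]=1
for nm,lo,hi in(("shelf",105,118),("knob",52,70),("rail/cover",30,46)):
    k=(roi&(Z>lo)&(Z<hi)).astype(np.uint8)
    for c in cv2.findContours(k,cv2.RETR_EXTERNAL,cv2.CHAIN_APPROX_NONE)[0]:
        if len(c)<8: continue
        q=c.reshape(-1,2); W=P[q[:,1],q[:,0]]; print(nm,cv2.boundingRect(c),cv2.minAreaRect(W[:,:2].astype(np.float32)),np.median(W[:,2]).round(1))
crop=p[165:295,165:390,::-1]; cv2.imwrite("pics/c1.png",cv2.resize(crop,None,fx=3.5,fy=3.5,interpolation=cv2.INTER_CUBIC))
E
```

```text
(343, 254, 28, 13) ((473.54034423828125, -220.63783264160156), (21.775959014892578, 71.19338989257812), 12.123318672180176) z 17.548557899855812
-77.87668
(322, 195, 53, 9) ((635.26513671875, -198.64776611328125), (21.774600982666016, 140.53077697753906), 1.7765264511108398) z 17.469362110229795
-88.22344
shelf (178, 226, 15, 53) ((479.33453369140625, 206.629638671875), (22.709760665893555, 122.6061782836914), 86.92122650146484) 111.4
shelf (186, 205, 10, 12) ((578.5576171875, 200.6568603515625), (21.67653465270996, 27.51462173461914), 87.44352722167969) 111.5
shelf (194, 197, 19, 83) ((514.8968505859375, 166.9068603515625), (24.878217697143555, 196.8931121826172), 87.33663177490234) 111.2
shelf (211, 182, 19, 100) ((533.42626953125, 127.43744659423828), (22.34567642211914, 239.65997314453125), 86.80299377441406) 111.2
shelf (205, 180, 10, 8) ((647.6168823242188, 159.17543029785156), (22.177753448486328, 14.555702209472656), 80.21315002441406) 111.0
shelf (190, 179, 10, 5) ((652.0215454101562, 196.4510498046875), (21.23453712463379, 10.992810249328613), 86.66537475585938) 110.9
knob 
[... 500 characters left out ...]
4), 86.65376281738281) 37.9
rail/cover (196, 207, 6, 10) ((587.407958984375, 195.8536834716797), (24.5413761138916, 13.721389770507812), 3.2254931926727295) 32.2
rail/cover (175, 199, 12, 69) ((530.0255126953125, 236.5341796875), (11.793290138244629, 175.2298583984375), 86.81647491455078) 38.1
rail/cover (222, 197, 27, 76) ((531.95947265625, 97.95689392089844), (53.78394317626953, 193.90081787109375), 86.94583892822266) 36.0
rail/cover (206, 196, 14, 70) ((540.0389404296875, 156.92413330078125), (16.531206130981445, 180.79458618164062), 87.17244720458984) 35.5
rail/cover (184, 193, 2, 5) ((628.746337890625, 234.89642333984375), (3.208690881729126, 11.117842674255371), 83.25887298583984) 39.5
```

View pics/c1.png

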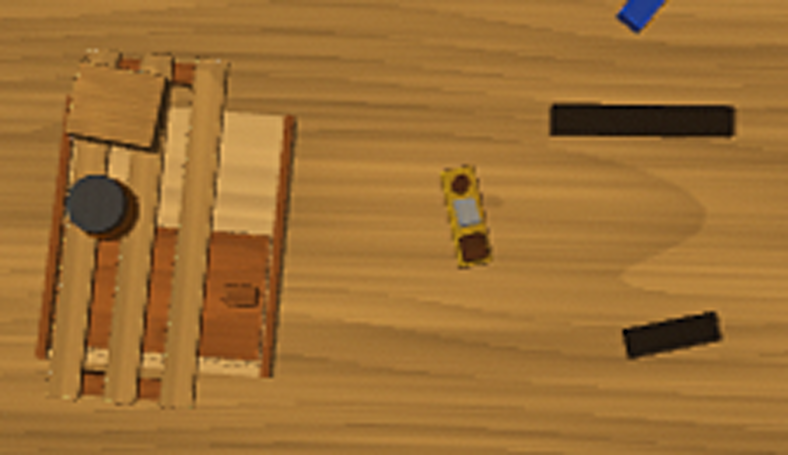

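The crop confirms the long blank, with the offcut nearer and short, the plane between them and the box, and the cover nearly shut with its knob at crop (240,295).

```bash
cat >> h.py <<'E'
TH=np.radians(86.8); XB=np.array([np.cos(TH),np.sin(TH)]); YB=np.array([-np.sin(TH),np.cos(TH)]); O=np.array([533.4,127.4])+29*XB
def b2w(x,y): return O+x*XB+y*YB
def w2b(w): w=np.asarray(w)[...,:2]-O; return np.stack([w@XB,w@YB],-1)
def go(xy,z,yaw=None):
    "shift in tool axes (m) after spin (deg) to bring tool y to yaw (deg, mod 180)"
    s=monitor.sense(); R=cv2.Rodrigues(np.array(s["eef_rot"],float))[0]
    cur=np.degrees(np.arctan2(R[1,1],R[0,1])); sp=0
    if yaw is not None: sp=-((yaw-cur+90)%180-90)
    R2=R@cv2.Rodrigues(np.array([0,0,np.radians(sp)]))[0]
    D=np.array([*xy,z])-np.array(s["ee_pos"])
    print("pos",np.round(s["ee_pos"],1),"yaw",cur.round(2),"spin",round(sp,2),"shift mm",(R2.T@D).round(1),"gap",round(s["finger_gap"],1),"grip",s["grasp_force"],"F",np.round(s["contact_force"],1),"t",s["time"],"q7",np.round(s["qpos"][-1],2))
E
python3 - <<'E'
from h import *
z=np.load("top0.npz");d=z["d"];P=cloud(camera_model("top"),d)
Z=P[...,2]; B=w2b(P)
k=(Z>136)&(abs(B[...,0])<150)&(abs(B[...,1])<150)
n,l=cv2.connectedComponents(k.astype(np.uint8))
for i in range(1,n):
    b=B[l==i]; 
    if len(b)>8: print(b.min(0).round(),b.max(0).round(),np.median(Z[l==i]))
kn=(Z>52)&(Z<70)&(abs(B[...,0]+60)<25)&(abs(B[...,1])<70); b=B[kn]; print("knob",b.min(0),b.max(0),b.mean(0))
sl=(Z>107)&(Z<116)&(abs(B[...,0])<80)&(abs(B[...,1])<140); b=B[sl]; print("slats",b.min(0),b.max(0))
kp=b2w(-66,40); print("knob target",kp); go(kp,180,-3.2)
go(b2w(-66,40),180)
E
```

```text
[  -4. -103.] [ 59. -50.] 143.40817658751212
[  9. -26.] [47. 12.] 166.118023408659
knob [-72.09497966  33.00211671] [-48.83482149  46.91925459] [-60.81044291  40.06235496]
slats [ -40.0837328  -120.17766662] [ 58.44640694 119.80579474]
knob target [491.39697375  92.69055192]
pos [255.3 597.2 230.4] yaw 66.86 spin 70.06 shift mm [-490.5  263.9   51.1] gap 85.5 grip 0.0 F [ 1.  -0.7  0.7] t 0.1 q7 -0.06
pos [255.3 597.2 230.4] yaw 66.86 spin 0 shift mm [-415.4 -371.1   51.1] gap 85.5 grip 0.0 F [ 1.  -0.7  0.7] t 0.1 q7 -0.06
```

```bash
python3 -m pendant '[[[0.06,0,0,0,8.5],[0.06,0,0,0,8.5],[0.06,0,0,0,8.5],[0.06,0,0,0,8.5],[0.06,0,0,0,8.5],[0.06,0,0,0,8.5],[0.06,0,0,0,8.5],[0.06,0,0,0,8.5]]]' 40
python3 - <<'E'
from h import *
go(b2w(-66,40),180,-3.2)
E
```

```text
time: 0.9
ee_pos: [255.3, 597.4, 230.7]
eef_rot: [2.25, 2.192, -0.001]
contact_force: [0.5, 0.2, 0.2]
finger_gap: 59.8
grasp_force: 0.0
pos [255.3 597.4 230.7] yaw -1.49 spin 1.71 shift mm [-490.7  263.9   51.2] gap 59.8 grip 0.0 F [0.5 0.2 0.2] t 0.9 q7 -1.14
```

```bash
python3 -m pendant '[[[0.06,-0.035,0.019,0,1.7],[0.06,-0.035,0.019,0,0],[0.06,-0.035,0.019,0,0],[0.06,-0.035,0.019,0,0],[0.06,-0.035,0.019,0,0],[0.06,-0.035,0.019,0,0],[0.06,-0.035,0.019,0,0],[0.06,-0.035,0.019,0,0]]]'
python3 -m pendant '[[[0.06,-0.035,0.019,0,0],[0.06,-0.035,0.019,0,0],[0.06,-0.035,0.019,0,0],[0.06,-0.035,0.019,0,0],[0.06,-0.035,0.019,0,0],[0.06,-0.035,0.019,0,0],[0.06,0,0,0,0],[0.06,0,0,0,0]]]'
python3 - <<'E'
from h import *
go(b2w(-66,40),130,-3.2)
E
```

```text
time: 1.7
ee_pos: [394.7, 309.4, 231.1]
eef_rot: [-2.276, -2.166, 0.0]
contact_force: [1.7, 0.2, 0.6]
finger_gap: 60.4
grasp_force: 0.0
time: 2.5
ee_pos: [497.8, 94.9, 231.0]
eef_rot: [-2.278, -2.163, 0.001]
contact_force: [-0.1, 0.7, 0.8]
finger_gap: 59.9
grasp_force: 0.0
pos [497.8  94.9 231. ] yaw -2.98 spin 0.22 shift mm [ -2.5  -6.2 101. ] gap 59.9 grip 0.0 F [-0.1  0.7  0.8] t 2.5 q7 -0.17
```

Move to 130 mm and take a wrist look to verify body clearance and alignment.

```bash
python3 -m pendant '[[[0.06,-0.0025,-0.006,0.035,0],[0.06,0,0,0.035,0],[0.06,0,0,0.031,0],[0.06,0,0,0,0],[0.06,0,0,0,0]]]'
python3 - <<'E'
from h import *
go(b2w(-66,40),45,-3.2)
p,d,m=grab("wrist"); cv2.imwrite("pics/w1.png",p[:,:,::-1]); R,t=RT(m); print(-R.T@t)
P=cloud(m,d);Z=P[...,2];B=w2b(P)
k=(Z>52)&(Z<66)&(abs(B[...,0]+60)<30)&(abs(B[...,1]-40)<30); b=B[k]; 
if len(b): print("knob",np.percentile(b,[1,50,99],axis=0),np.median(Z[k]))
E
```

```text
time: 3.0
ee_pos: [491.5, 94.4, 130.5]
eef_rot: [-2.274, -2.167, 0.001]
contact_force: [-0.2, 0.4, 0.6]
finger_gap: 59.8
grasp_force: 0.0
pos [491.5  94.4 130.5] yaw -2.75 spin 0.45 shift mm [-1.7  0.1 85.5] gap 59.8 grip 0.0 F [-0.2  0.4  0.6] t 3.0 q7 -0.07
[494.58776803 162.16300737 272.88452129]
knob [[-70.7127317   32.10202054]
 [-61.83751241  39.12695199]
 [-52.89735843  45.51802772]] 60.07573516997513
```

View pics/w1.png

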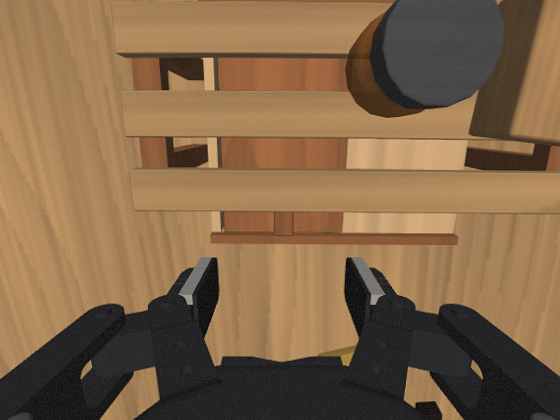

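The wrist view shows the knob at (284,222) in front of the slat, centred between the fingers (left pad 205, right pad 360). The jar and carton are behind the front slat. I'll descend.

```bash
python3 -m pendant '[[[0.06,-0.001,0,0.03,0.4],[0.06,0,0,0.03,0],[0.06,0,0,0.015,0],[0.06,0,0,0.008,0],[0.06,0,0,0,0],[0.06,0,0,0,0]]]'
python3 -m pendant '[[[0.01,0,0,0,0],[0.01,0,0,0,0],[0.01,0,0,0,0],[0.01,0,0,0,0],[0.01,0,0,0,0],[0.01,0,0,0,0]]]' 40
python3 - <<'E'
from h import *
go(b2w(-66,-55),46,-3.2)
E
```

```text
time: 3.65
ee_pos: [492.8, 92.9, 48.6]
eef_rot: [2.282, 2.157, 0.004]
contact_force: [-0.1, -0.6, 0.3]
finger_gap: 59.7
grasp_force: 0.0
time: 4.25
ee_pos: [492.1, 92.6, 47.9]
eef_rot: [2.283, 2.158, 0.001]
contact_force: [-1.2, -0.5, 6.5]
finger_gap: 12.7
grasp_force: 43.1
pos [492.1  92.6  47.9] yaw -3.24 spin -0.04 shift mm [ 0.  94.3  2. ] gap 12.7 grip 43.08214724063873 F [-1.2 -0.5  6.5] t 4.25 q7 0.02
```

```bash
python3 -m pendant '[[[0.01,0,0.013,0,0],[0.01,0,0.013,0,0],[0.01,0,0.013,0,0],[0.01,0,0.013,0,0],[0.01,0,0.013,0,0],[0.01,0,0.013,0,0],[0.01,0,0.008,0,0],[0.01,0,0,0,0]]]'
python3 - <<'E'
from h import *
go(b2w(-66,-55),46,-3.2); print(w2b(monitor.sense()["ee_pos"]))
E
```

```text
time: 5.05
ee_pos: [579.4, 87.8, 48.0]
eef_rot: [2.282, 2.157, 0.004]
contact_force: [1.7, 0.9, 4.2]
finger_gap: 12.9
grasp_force: 42.9
pos [579.4  87.8  48. ] yaw -3.25 spin -0.05 shift mm [-0.   6.9  2. ] gap 12.9 grip 42.88425922393799 F [1.7 0.9 4.2] t 5.05 q7 0.05
[-65.98908998 -48.12588076]
```

```bash
python3 -m pendant '[[[0.05,0,0,0,0],[0.05,0,0,0,0],[0.05,0,0,0,0],[0.05,0,0,-0.03,0],[0.05,0,0,-0.04,0],[0.05,0,0,-0.04,0]]]'
python3 - <<'E'
from h import *
p,d,m=grab("wrist"); P=cloud(m,d);Z=P[...,2];B=w2b(P)
k=(Z>52)&(Z<66)&(abs(B[...,0]+60)<30)&(abs(B[...,1]+48)<30); b=B[k]; print("knob",np.percentile(b,[1,50,99],axis=0),np.median(Z[k]))
u=np.array([np.cos(np.radians(-88.22)),np.sin(np.radians(-88.22))]); g=np.array([635.3,-198.6])+58*u; print(g); go(g,120,1.8)
E
```

```text
time: 5.65
ee_pos: [576.7, 87.4, 157.8]
eef_rot: [-2.283, -2.157, 0.003]
contact_force: [0.9, 0.9, 0.3]
finger_gap: 49.6
grasp_force: 0.0
knob [[-71.06888394 -54.12479259]
 [-60.1997048  -47.82144304]
 [-50.46506661 -40.83628907]] 60.16085298780776
[ 637.10158809 -256.57201291]
pos [580.9  87.7 164.8] yaw -3.28 spin -5.08 shift mm [-345.9   45.    44.4] gap 50.2 grip 0.0 F [ 2.4 -0.5  3.7] t 5.7 q7 -0.03
```

```bash
python3 -m pendant '[[[0.05,0,0,0,-5.1],[0.05,-0.035,0.0045,0,0],[0.05,-0.035,0.0045,0,0],[0.05,-0.035,0.0045,0,0],[0.05,-0.035,0.0045,0,0],[0.05,-0.035,0.0045,0,0],[0.05,-0.035,0.0045,0,0],[0.05,-0.035,0.0045,0,0]]]'
python3 -m pendant '[[[0.05,-0.035,0.0045,0,0],[0.05,-0.035,0.0045,0.02,0],[0.05,-0.03,0.0045,0.025,0],[0.05,0,0,0,0],[0.05,0,0,0,0],[0.05,0,0,0,0]]]'
python3 - <<'E'
from h import *
u=np.array([np.cos(np.radians(-88.22)),np.sin(np.radians(-88.22))]); g=np.array([635.3,-198.6])+58*u; go(g,6,1.8)
p,d,m=grab("wrist"); cv2.imwrite("pics/w2.png",p[:,:,::-1]); P=cloud(m,d);Z=P[...,2]
k=(Z>13)&(Z<24)&(abs(P[...,0]-635)<40)&(P[...,1]>-290)&(P[...,1]<-100)&(p.max(2)<80)
r=cv2.minAreaRect(P[k][:,:2].astype(np.float32));print(r,np.median(Z[k]))
E
```

```text
time: 6.5
ee_pos: [616.7, -157.5, 156.8]
eef_rot: [-2.185, -2.257, 0.0]
contact_force: [0.8, 0.5, 0.5]
finger_gap: 50.1
grasp_force: 0.0
time: 7.1
ee_pos: [634.3, -254.2, 112.6]
eef_rot: [-2.183, -2.259, -0.002]
contact_force: [0.4, 0.4, -0.6]
finger_gap: 49.8
grasp_force: 0.0
pos [ 634.3 -254.2  112.6] yaw 1.95 spin 0.15 shift mm [ -2.5   2.7 106.6] gap 49.8 grip 0.0 F [ 0.4  0.4 -0.6] t 7.1 q7 0.64
((637.0090942382812, -200.13674926757812), (21.458040237426758, 139.25067138671875), 0.9724631905555725) 17.792649755173514
```

View pics/w2.png

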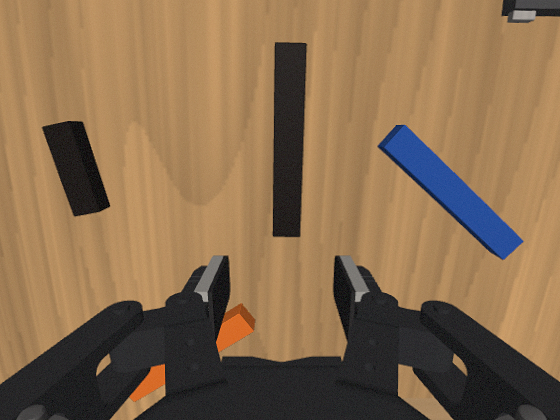

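Wrist view: the long blank runs (290,45)–(287,236) between the pads, the offcut is at left (76,168) and the blue bar at right. The choice is confirmed, and I'll descend and grip.

```bash
python3 -m pendant '[[[0.05,-0.004,0.004,0.03,0],[0.05,0,0,0.03,0],[0.05,0,0,0.03,0],[0.05,0,0,0.017,0],[0.05,0,0,0,0],[0.05,0,0,0,0],[0.05,0,0,0,0]]]'
python3 -m pendant '[[[0.01,0,0,0,0],[0.01,0,0,0,0],[0.01,0,0,0,0],[0.01,0,0,0,0],[0.01,0,0,0,0],[0.01,0,0,0,0]]]' 80
python3 - <<'E'
from h import *
go(b2w(-62,46),6,-3.2)
E
```

```text
time: 7.85
ee_pos: [639.3, -260.0, 7.4]
eef_rot: [2.183, 2.255, 0.002]
contact_force: [-0.1, -0.5, 0.0]
finger_gap: 50.2
grasp_force: 0.0
time: 8.45
ee_pos: [638.8, -259.9, 6.9]
eef_rot: [2.184, 2.256, 0.002]
contact_force: [-0.8, 0.5, 5.7]
finger_gap: 19.6
grasp_force: 80.8
pos [ 638.8 -259.9    6.9] yaw 1.86 spin 5.06 shift mm [ 347.8 -172.9    0.5] gap 19.6 grip 80.79240202903748 F [-0.8  0.5  5.7] t 8.45 q7 0.69
```

```bash
python3 -m pendant '[[[0.01,0,0,-0.02,0],[0.01,0,0,-0.02,0],[0.01,0,0,-0.01,0],[0.01,0,0,0,5.1],[0.01,0,-0.03,0,0],[0.01,0,-0.03,0,0],[0.01,0,-0.03,0,0],[0.01,0,-0.03,0,0]]]'
python3 -m pendant '[[[0.01,0,-0.03,0,0],[0.01,0,-0.023,0,0],[0.01,0,0,0,0],[0.01,0,0,0,0],[0.01,0,0,0,0]]]'
python3 - <<'E'
from h import *
go(b2w(-62,46),55,-3.2)
p,d,m=grab("wrist"); P=cloud(m,d);Z=P[...,2];e=np.array(monitor.sense()["ee_pos"])
k=(Z>25)&(Z<85)&(abs(P[...,0]-e[0])<40)&(P[...,1]>e[1]+15)&(P[...,1]<e[1]+160)&(p.max(2)<80)
Q=P[k]; print(len(Q)); r=cv2.minAreaRect(Q[:,:2].astype(np.float32));print(r)
for lo in range(20,140,20):
    j=(Q[:,1]-e[1]>lo)&(Q[:,1]-e[1]<lo+20); print(lo,j.sum(),np.percentile(Q[j,2],[10,50,90]).round(1) if j.sum() else "")
E
```

```text
time: 9.25
ee_pos: [517.3, -252.9, 56.3]
eef_rot: [2.282, 2.157, 0.001]
contact_force: [0.5, -0.4, -0.1]
finger_gap: 19.7
grasp_force: 79.9
time: 9.75
ee_pos: [466.8, -250.0, 56.0]
eef_rot: [2.281, 2.157, 0.002]
contact_force: [1.0, 0.4, 0.2]
finger_gap: 19.3
grasp_force: 79.9
pos [ 466.8 -250.    56. ] yaw -3.19 spin 0.01 shift mm [347.5  -0.6   0.8] gap 19.3 grip 79.93346214294434 F [1.  0.4 0.2] t 9.75 q7 0.73
13475
((470.6645202636719, -186.00003051757812), (98.81787872314453, 22.148283004760742), 86.43499755859375)
20 2265 [66.  66.8 67.6]
40 2504 [65.9 66.7 67.5]
60 2820 [65.9 66.8 67.6]
80 3145 [65.8 66.7 67.5]
100 2216 [65.7 66.6 67.5]
120 0
```

```bash
python3 - <<'E'
from h import *
p,d,m=grab("wrist"); P=cloud(m,d); k=(p.max(2)<80)&(P[...,2]>60)&(P[...,2]<75)&(abs(P[...,0]-470)<40); print("top row with blank",np.where(k.any(1))[0][:3])
p,d,m=grab("top"); P=cloud(m,d); k=(p.max(2)<80)&(P[...,2]>60)&(P[...,2]<73)&(abs(P[...,0]-470)<40)&(P[...,1]<-60)&(P[...,1]>-300); print(P[k].min(0),P[k].max(0))
E
```

```text
top row with blank [0 1 2]
[ 444.3008952  -245.00368869   60.87525849] [ 488.83109183 -121.43251296   71.5964807 ]
```

The blank is level with its underside at 49 mm, and the far end is 129 mm ahead of the TCP, as planned. I'll insert it.

```bash
python3 -m pendant '[[[0.01,0.02,0,0,0],[0.01,0.04,0,0,0],[0.01,0.04,0,0,0],[0.01,0.04,0,0,0],[0.01,0.03,0,0,0],[0.01,0.03,0,0,0],[0.01,0.03,0,0,0],[0.01,0,0,0,0]]]'
python3 - <<'E'
from h import *
go(b2w(-62,46),54,-3.2)
E
python3 -m pendant '[[[0.01,0.03,0,0,0],[0.01,0.03,0,0,0],[0.01,0.025,0,0,0],[0.01,0.02,0,0,0],[0.01,0.01,0,0,0],[0.01,0.002,0,0,0],[0.01,0,0,0,0],[0.01,0,0,0,0]]]'
python3 - <<'E'
from h import *
go(b2w(-62,46),43,-3.2)
E
```

```text
time: 10.7
ee_pos: [478.7, -15.3, 55.0]
eef_rot: [-2.274, -2.165, -0.002]
contact_force: [0.2, 0.5, -0.5]
finger_gap: 19.6
grasp_force: 79.9
pos [478.7 -15.3  55. ] yaw -2.8 spin 0.4 shift mm [112.5   0.6   1.2] gap 19.6 grip 79.90654706954956 F [ 0.2  0.5 -0.5] t 10.7 q7 0.28
time: 11.5
ee_pos: [484.8, 95.2, 55.3]
eef_rot: [2.285, 2.155, -0.001]
contact_force: [0.1, -0.4, -0.8]
finger_gap: 19.8
grasp_force: 79.9
pos [484.8  95.2  55.3] yaw -3.35 spin -0.15 shift mm [ 1.9  0.7 12.3] gap 19.8 grip 79.8982286453247 F [ 0.1 -0.4 -0.8] t 11.5 q7 0.05
```

```bash
python3 -m pendant '[[[0.01,0.003,0,0.004,0],[0.01,0,0,0.004,0],[0.01,0,0,0.004,0],[0.01,0,0,0,0],[0.01,0,0,0,0],[0.01,0,0,0,0]]]'
python3 - <<'E'
from h import *
go(b2w(-62,46),43,-3.2)
E
```

```text
time: 12.1
ee_pos: [485.0, 99.5, 43.3]
eef_rot: [2.283, 2.157, 0.0]
contact_force: [-0.0, 0.4, -0.9]
finger_gap: 19.4
grasp_force: 79.9
pos [485.   99.5  43.3] yaw -3.25 spin -0.05 shift mm [-2.4  0.7  0.3] gap 19.4 grip 79.89975571632385 F [-0.   0.4 -0.9] t 12.1 q7 0.06
```

```bash
python3 -m pendant '[[[0.05,0,0,0,0],[0.05,0,0,0,0],[0.05,0,0,0,0],[0.05,0,0,0,0],[0.05,0,0,-0.02,0],[0.05,0,0,-0.03,0],[0.05,0,0,-0.03,0],[0.05,0,0,-0.03,0]]]'
python3 - <<'E'
from h import *
p,d,m=grab("wrist"); cv2.imwrite("pics/w3.png",p[:,:,::-1]); P=cloud(m,d);Z=P[...,2];B=w2b(P)
go(b2w(-66,-48),130,-3.2)
k=(p.max(2)<60)&(Z>5)&(Z<60)&(abs(B[...,0])<84)&(abs(B[...,1]-48)<42)
b=np.c_[B[k],Z[k]]; print(len(b),np.percentile(b,[1,50,99],axis=0).round(1))
for lo in range(-80,80,20):
    j=(b[:,0]>lo)&(b[:,0]<lo+20)
    if j.sum()>5: print(lo,j.sum(),np.percentile(b[j],[5,50,95],axis=0)[:,1:].round(1).tolist())
E
```

```text
time: 12.9
ee_pos: [484.7, 99.4, 154.4]
eef_rot: [-2.284, -2.157, 0.001]
contact_force: [0.4, 0.1, 0.9]
finger_gap: 49.8
grasp_force: 0.0
pos [487.6  99.9 158.6] yaw -3.29 spin -0.09 shift mm [-7.1 92.  29.2] gap 50.0 grip 0.0 F [1.8 0.4 2. ] t 12.95 q7 -0.08
1542 [[-68.4  34.9  24. ]
 [ -7.5  45.9  25.8]
 [ 47.   56.9  27.4]]
-80 165 [[38.0, 24.3], [46.8, 25.7], [56.5, 26.8]]
-40 222 [[37.4, 24.7], [46.8, 25.8], [56.1, 26.7]]
-20 417 [[36.7, 24.6], [45.9, 25.7], [56.0, 26.9]]
20 472 [[35.6, 24.8], [45.2, 25.9], [54.8, 27.0]]
40 266 [[35.6, 24.6], [45.2, 25.8], [54.7, 27.0]]
```

View pics/w3.png

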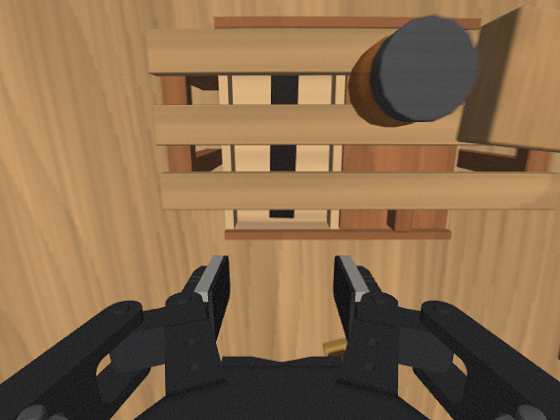

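The wrist view shows the blank lying flat at (283,75)–(282,217), with its top at 25.8 mm and its centre at x≈+1.6, y≈46. The knob is at (400,220). Next I'll close the cover.

```bash
python3 -m pendant '[[[0.06,-0.007,0.03,0,0],[0.06,0,0.03,0,0],[0.06,0,0.03,0,0],[0.06,0,0.003,0.02,0],[0.06,0,0,0.01,0],[0.06,0,0,0,0],[0.06,0,0,0,0]]]'
python3 - <<'E'
from h import *
go(b2w(-66,-48),47,-3.2)
E
```

```text
time: 13.65
ee_pos: [576.7, 87.4, 123.2]
eef_rot: [-2.283, -2.157, 0.001]
contact_force: [-0.2, 0.5, -0.1]
finger_gap: 60.0
grasp_force: 0.0
pos [576.7  87.4 123.2] yaw -3.24 spin -0.04 shift mm [ 0.6  2.6 76.2] gap 60.0 grip 0.0 F [-0.2  0.5 -0.1] t 13.65 q7 0.04
```

```bash
python3 -m pendant '[[[0.06,0,0.0025,0.025,0],[0.06,0,0,0.025,0],[0.06,0,0,0.017,0],[0.06,0,0,0.009,0],[0.06,0,0,0,0],[0.06,0,0,0,0]]]'
python3 -m pendant '[[[0.01,0,0,0,0],[0.01,0,0,0,0],[0.01,0,0,0,0],[0.01,0,0,0,0],[0.01,0,0,0,0],[0.01,0,0,0,0]]]' 40
python3 - <<'E'
from h import *
go(b2w(-66,48),47,-3.2)
E
```

```text
time: 14.25
ee_pos: [580.5, 87.2, 48.0]
eef_rot: [2.283, 2.157, 0.002]
contact_force: [0.5, 0.0, -0.5]
finger_gap: 60.1
grasp_force: 0.0
time: 14.85
ee_pos: [579.6, 87.4, 48.0]
eef_rot: [-2.283, -2.157, -0.0]
contact_force: [-3.5, 0.2, 5.5]
finger_gap: 12.8
grasp_force: 42.1
pos [579.6  87.4  48. ] yaw -3.24 spin -0.04 shift mm [  0.4 -96.4   1. ] gap 12.8 grip 42.056313157081604 F [-3.5  0.2  5.5] t 14.85 q7 0.11
```

```bash
python3 -m pendant '[[[0.01,0,-0.013,0,0],[0.01,0,-0.013,0,0],[0.01,0,-0.013,0,0],[0.01,0,-0.013,0,0],[0.01,0,-0.013,0,0],[0.01,0,-0.013,0,0],[0.01,0,-0.012,0,0],[0.01,0,-0.003,0,0]]]'
python3 -m pendant '[[[0.01,0,-0.002,0,0],[0.01,0,-0.002,0,0],[0.01,0,0,0,0]]]'
python3 - <<'E'
from h import *
go(b2w(-66,48),47,-3.2)
E
```

```text
time: 15.65
ee_pos: [486.5, 92.5, 48.0]
eef_rot: [2.283, 2.158, 0.002]
contact_force: [1.6, -1.5, 3.1]
finger_gap: 12.5
grasp_force: 41.8
time: 15.95
ee_pos: [484.6, 92.7, 48.0]
eef_rot: [2.282, 2.156, 0.005]
contact_force: [5.2, -0.3, 3.5]
finger_gap: 12.6
grasp_force: 41.9
pos [484.6  92.7  48. ] yaw -3.26 spin -0.06 shift mm [ 0.4 -1.2  1. ] gap 12.6 grip 41.882352232933044 F [ 5.2 -0.3  3.5] t 15.95 q7 0.08
```

```bash
python3 -m pendant '[[[0.01,0,-0.002,0,0],[0.01,0,0,0,0],[0.01,0,0,0,0]]]'
python3 -m pendant '[[[0.05,0,0,0,0],[0.05,0,0,0,0],[0.05,0,0,0,0],[0.05,0,0,0,0],[0.05,0,0,-0.03,0],[0.05,0,0,-0.04,0],[0.05,0,0,-0.04,0],[0.05,0,0,0,0]]]'
python3 - <<'E'
from h import *
p,d,m=grab("wrist"); P=cloud(m,d);Z=P[...,2];B=w2b(P)
k=(Z>52)&(Z<66)&(abs(B[...,0]+60)<30)&(abs(B[...,1]-48)<30); print("knob",np.percentile(B[k],[1,50,99],axis=0))
p,d,m=grab("top"); cv2.imwrite("pics/c2.png",cv2.resize(p[90:295,95:390,::-1],None,fx=2.5,fy=2.5)); go(b2w(-66,48),160)
E
```

```text
time: 16.25
ee_pos: [484.5, 92.7, 48.0]
eef_rot: [2.28, 2.153, 0.008]
contact_force: [9.6, 0.3, -0.3]
finger_gap: 13.0
grasp_force: 41.3
time: 17.05
ee_pos: [483.8, 93.4, 161.6]
eef_rot: [2.282, 2.156, 0.012]
contact_force: [0.8, -0.1, 0.0]
finger_gap: 49.6
grasp_force: 0.0
knob [[-70.62659558  40.17781375]
 [-60.44126039  47.38107912]
 [-50.71110045  53.7980839 ]]
pos [481.   93.3 157.9] yaw -3.2 spin 0 shift mm [-0.   2.4 -2.1] gap 50.3 grip 0.0 F [-0.6 -0.2 -0. ] t 17.15 q7 -0.06
```

View pics/c2.png

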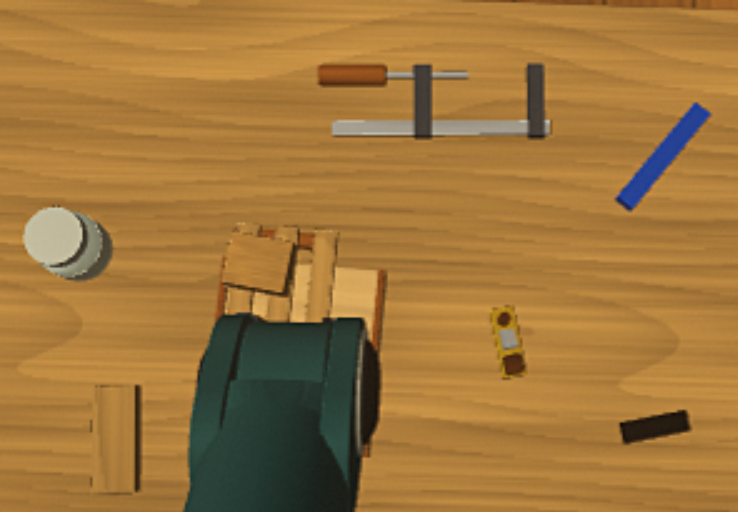

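The cover hit its stop (force rose to 9.6 N with no further travel). The knob reads y≈47.5, so the cover is shut within about 1 mm. In the picture the plane (507,342), offcut (655,427), carton (258,262), glue jar, clamp and spruce wedge are where they were; the arm hides the varnish jar. The robot is clear, so I'm handing in.

```bash
python3 -c "
from rig import arm
print(arm.hand_in())"
```

```text
the job is handed in; nothing more can be done
None
```

The job is handed in: the long blank lies flat in the compartment (centre about 2 mm off the middle), the cover is shut against its stop, no contact with the shelf was felt, and nothing else looked moved, though the arm hid the varnish jar in the last picture; the judge returned no verdict.

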